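Change the thread: push one spool cartridge home, pop another up

ROBOT

A 7-joint arm with a two-finger parallel gripper is mounted at the origin on the work surface. World frame = base frame: x ahead of the robot, y to its left, z up, the work surface at z = 0. Lengths are in m, angles in rad, forces in N, time in s.
With the tool pointing down it reaches from about 0.35 to 0.9 m from the base axis. Payload 19.9 kg.
Tool frame: the origin (TCP) lies at the very end of the fingers, on their centre line; the grasp point (between the pads) lies 19 mm behind it; z points along the fingers, y is the line along which they close (so a half turn about z gives the same grasp; the last joint's range is limited). The gripper opens to 94 mm and grips with 3 to 60 N. Pads are 16 mm wide; open, the fingers measure 119 mm over their backs; the gripper's body (75 mm by 177 mm) begins 78 mm behind the grasp point.
Start: joints at [-1.244, 0.417, -0.01, 1.614, 0.005, 1.111, -0.053], TCP at [0.225, 0.583, 0.205] pointing down, gripper open.
Joint ranges: [-2.81, 2.81], [-0.39, 2.02], [-1.27, 1.25], [0.06, 2.57], [-1.19, 4.33], [0.19, 2], [-2.82, 2.82]. Speed limits (rad/s): [1.89, 1.89, 2.39, 2.39, 3.01, 3.01, 3.01].

INTERFACE

Orientations are given as a unit quaternion [w, x, y, z].
In Python, from plant import telemetry, viewer, close_job, finder gives the robot as it stands. The module is installed in compiled form; this text tells all that it offers.
- The arm moves only by the tool jog_arm, never from a script. Its argument "steps" is a list of rows, each a list of 7 numbers: the opening, from 0 (shut) to 1 (fully open), then the shift along the tool's x, y, z in units of 25 mm (1.0 is 25 mm), then the turn, a rotation vector about the tool's x, y, z in units of 6 degrees (1.0 is 6 degrees). A call has 1 to 8 rows; each row is the pose to reach, as a shift and turn from the pose commanded when the call began, along the tool's axes at that moment; what a row does not reach only later rows make up. A row lasts 1/8 s, in which the tool goes at most 62.5 mm and 10.7 degrees, less where a joint would pass 70% of its speed; a pose out of reach is approached as far as the arm can. A call with a gripper value outside its range is refused whole. The fingers move at their own pace and stop on an object; "newtons" is the grip in N (left out, the last holds). Time passes only in rows, so rows that repeat a pose let the fingers close. It gives the time, the measured TCP pose, the force, the opening and the grip force at its end, in the units of the state.
- telemetry.state(): the state, without advancing time (a new reading comes with each control period).
- viewer.snapshot(name): name is "scene" or "top" or "wrist"; returns the picture (400x640x3 uint8, blue, green, red); there is no depth.
- viewer.camera_params(name): a dict with "fov_y" (degrees; the focal length in pixels is half the picture's height over the tangent of half this angle, whatever the lens; pixels are square), "cx", "cy" (the principal point, pixels), "world_from_camera" (4x4, takes a point from camera to world coordinates); the wrist camera has in their place "hand_eye" (4x4, takes a point from camera to tool coordinates, whose origin is the TCP and whose axes are the flange's). Camera axes: x right, y down, z forward; pixel columns grow to the right and rows downward; lengths in m; the calibration is good to about 2 mm. A picture is of the moment at which its call begins: read the wrist's pose just before it. camera_params takes no time and is no camera call.
- close_job(): hands the job in; it is judged then, once.
Trained networks look in the newest picture that a camera, given by its name, has taken for a name from the list of things; names that differ only in an ending like _2 or _b are one class to them, and where a whole thing is asked for, a point or a joint stands for the part that bears it (a point fixed in the world has none). Each returns a list of dicts, best first, with "conf" (0 to 1); they miss things now and then, are a little off and sometimes report something else, mostly with a low value. They report only what shows in the picture. A call takes as long as a camera call.
- finder.cut_out(camera, label): "region" (400x640 bool, what is visible of it) and "rect" ([left, top, width, height] in pixels, round what is visible of it).
- finder.spot_point(camera, label): "point" ([column, row] in pixels: a listed point, or the origin of a listed thing).
The state is a dict: "time_s": time; "joint_positions": joint angles; "joint_velocities": joint speeds; "joint_torque": joint torques, N m; "eef_pos": TCP position; "ee_rot": TCP orientation; "force": force on the tool from outside, world axes, zero at the start; "wrist_torque": the same for the moment, N m; "gripper_width": opening from 0.0 (shut) to 1.0 (fully open); "grasp_force": force on a finger pad.
Only numpy, scipy, OpenCV 4.12 (cv2) and the standard library are available. Lean on these libraries where they do the work, as an engineer would, in place of code of your own. Each camera call takes 0.05 s, during which the arm holds its last target. There are 200 camera calls.

TASK

I am finished with the red thread and want to tie with the green. First push the raised red cartridge down into its bay until its catch holds it there, and let go; then push the lowered green cartridge so that its catch frees it and it springs up, ready to use. Leave the yellow and the blue cartridges as they are.

Things in the scene. Friction and masses are not known exactly. Their poses are not given: they have to be found in the camera images.
- red_top (a point): Centre of the top of the red thread cartridge: a spool under a flat red cap 40 x 40 mm that slides straight down into a fixed black bay 56 x 56 mm, rim at z = 82 mm. Its push-push catch gives three heights of the top: up z = 128 mm, held z = 103 mm, fully pressed z = 88 mm (rigid stop). It starts up and must end held. Site z axis up; y axis along the row of bays.
- green_top (a point): The same point of the green cartridge, alike in size and behaviour. It starts held and must end up. Pressed anywhere on the cap to z = 92 mm or lower for a moment and let go, a raised cartridge comes back only to the held height, and a held one springs fully up; pressed less, it goes back to where it was. It resists with 2 N (up) to 5 N (near the stop), at most 8 N in a quick push.
- yellow_top (a point): The same point of the yellow cartridge, a bystander of the same make that starts up; not to be pushed. All four bays stand 80 mm apart in one row on a fixed dark wooden rack; which colour stands where varies. Each bay has a tag of its colour on its front and back.
- blue_top (a point): The same point of the blue cartridge, a bystander of the same make that starts held down; not to be pushed.

How it is judged:
By the outcome, as a careful person would: the job done as asked, in the order asked, and still so for the second after the job is handed in, with the robot touching nothing.
It also fails if it takes over 42 s, if anything falls off the work surface, if the arm or the gripper's body presses on something with over 40 N, if the wrist force passes 120 N, or if a joint passes its speed limit or range.

## Working session

There is one attempt and no reset: what is moved stays moved. The work goes in short steps, Python scripts to look and compute and a tool call to move; the robot and the scene stay as the last step left them, time stands still between calls to the robot, and variables do not carry over. Pictures are saved under pics/ and viewed, at most 10 in all, crops included, and the job is handed in when it is done.

Besides the shell and the picture viewer there is one more tool, called after "Call:" by a JSON object that holds its "fn" and its "kwargs", one argument or row to a line. jog_arm: Moves the arm, as the interface text tells. Its arguments: {"type":"object","properties":{"steps":{"type":"array","items":{"type":"array","items":{"type":"number"}}},"newtons":{"type":"number"}},"required":["steps"]}

```bash
mkdir -p pics
cat > h.py <<'E'
import numpy as np, cv2
from plant import telemetry, viewer, finder
H={'red':.128,'yellow':.128,'green':.103,'blue':.103}
def locate(cam,z=H):
    p=viewer.camera_params(cam); T=np.array(p['world_from_camera']); f=200/np.tan(np.radians(p['fov_y'])/2)
    for c in H:
        for d in finder.spot_point(cam,c+'_top')[:2]:
            u,v=d['point']; r=T[:3,:3]@[(u-p['cx'])/f,(v-p['cy'])/f,1]; o=T[:3,3]
            print(cam,c,round(d['conf'],2),np.round([u,v]),np.round(o+r*(z[c]-o[2])/r[2],4))
E
python3 - <<'E'
from h import *
for c in ('scene','top'):
    im=viewer.snapshot(c); cv2.imwrite(f'pics/{c}1.png',im); locate(c)
s=telemetry.state(); print(s['time_s'],s['eef_pos'],s['ee_rot'],s['force'],s['gripper_width'])
E
```

```text
scene red 0.91 [334. 196.] [0.5504 0.0379 0.128 ]
scene yellow 0.71 [355. 228.] [0.5498 0.1145 0.128 ]
scene green 0.93 [376. 268.] [0.5476 0.1909 0.103 ]
scene blue 0.86 [400. 311.] [0.5525 0.2765 0.103 ]
top red 0.82 [317. 198.] [0.5596 0.042  0.128 ]
top yellow 0.58 [277. 203.] [0.549 0.124 0.128]
top green 0.83 [244. 203.] [0.5535 0.195  0.103 ]
0.5 [0.2252918  0.58292182 0.20541167] [-2.76937268e-06  1.83364716e-01  9.83044950e-01 -8.17457671e-05] [-0.47504292 -0.41993056  0.18560542] 0.9968876091104567
```

View pics/scene1.png

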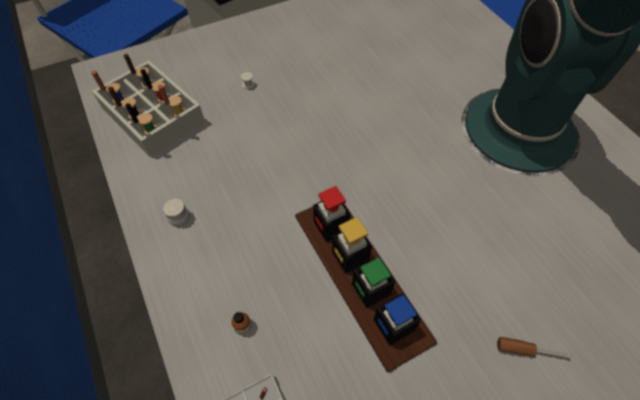

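View pics/top1.png

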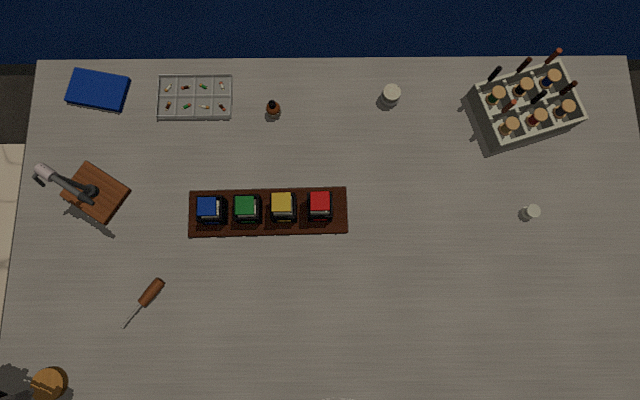

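The scene picture shows the row as red (334,196), yellow (355,228), green (376,268), blue (400,311), and the top view agrees: red (320,203) to blue (209,209). I'll shut the fingers and move above red.

Call:
{"fn": "jog_arm", "kwargs": {
  "steps": [
    [0,-1,-0.8,0,0,0,0],
    [0,-2.4,-1.9,0,0,0,0],
    [0,-3.8,-2.9,0,0,0,0],
    [0,-5.2,-4,0,0,0,0],
    [0,-6.6,-5.1,0,0,0,0],
    [0,-8,-6.2,0,0,0,0],
    [0,-9.2,-7.1,0,0,0,0],
    [0,-10,-7.7,0,0,0,0]
  ],
  "newtons": 10
}}

```text
time_s: 1.5
eef_pos: [0.39, 0.3117, 0.2057]
ee_rot: [0.0, 0.184, 0.983, 0.0]
force: [-0.5, 0.3, -0.0]
gripper_width: 0.183
grasp_force: 0.0
```

Call:
{"fn": "jog_arm", "kwargs": {
  "steps": [
    [0,-1,-0.8,0,0,0,0],
    [0,-2.4,-1.9,0,0,0,0],
    [0,-3.8,-2.9,0,0,0,0],
    [0,-5.2,-4,0,0,0,0],
    [0,-6.4,-5,0,0,0,0],
    [0,-7,-5.4,0,0,0,0],
    [0,-7,-5.4,0,0,0,0],
    [0,-7,-5.4,0,0,0,0]
  ]
}}

```text
time_s: 2.5
eef_pos: [0.5033, 0.1252, 0.2054]
ee_rot: [-0.0, 0.183, 0.983, 0.0]
force: [-0.3, 0.1, 0.6]
gripper_width: 0.007
grasp_force: 0.0
```

```bash
cat >> h.py <<'E'
from scipy.spatial.transform import Rotation as Ro
def wrist(name,z=H):
    s=telemetry.state(); im=viewer.snapshot('wrist'); cv2.imwrite(f'pics/{name}.png',im)
    p=viewer.camera_params('wrist'); E=np.eye(4); R=Ro.from_quat(np.roll(s['ee_rot'],-1)).as_matrix()
    E[:3,:3]=R;E[:3,3]=s['eef_pos']; T=E@np.array(p['hand_eye']); f=200/np.tan(np.radians(p['fov_y'])/2)
    print(s['time_s'],np.round(s['eef_pos'],4),np.round(s['ee_rot'],3),np.round(s['force'],1),s['gripper_width'])
    for c in H:
        for d in finder.spot_point('wrist',c+'_top')[:2]:
            u,v=d['point']; r=T[:3,:3]@[(u-p['cx'])/f,(v-p['cy'])/f,1]; o=T[:3,3]
            P=o+r*(z[c]-o[2])/r[2]
            print(c,round(d['conf'],2),np.round([u,v]),np.round(P,4),'tool units',np.round(R.T@(P-s['eef_pos'])/.025,2))
E
python3 -c "
from h import *
wrist('w1')"
```

```text
2.5 [0.5033 0.1252 0.2054] [-0.     0.183  0.983  0.   ] [-0.3  0.1  0.6] 0.006585780721429487
red 0.85 [255. 293.] [0.5548 0.0345 0.128 ] tool units [-3.23 -2.64  3.1 ]
yellow 0.59 [340. 259.] [0.5506 0.1181 0.128 ] tool units [-1.87  0.42  3.1 ]
green 0.83 [420. 221.] [0.553 0.196 0.103] tool units [-0.84  3.36  4.1 ]
blue 0.58 [505. 185.] [0.548 0.277 0.103] tool units [0.51 6.31 4.1 ]
```

Call:
{"fn": "jog_arm", "kwargs": {
  "steps": [
    [0,-1,-0.8,0,0,0,0],
    [0,-2.2,-1.8,0,0,0,0],
    [0,-3.15,-2.55,0,0,0,0],
    [0,-3.15,-2.55,0,0,0,0],
    [0,-3.15,-2.55,1,0,0,0],
    [0,-3.15,-2.55,2,0,0,0],
    [0,-3.15,-2.55,2,0,0,0]
  ]
}}

```text
time_s: 3.62
eef_pos: [0.5529, 0.0373, 0.1543]
ee_rot: [-0.001, 0.183, 0.983, -0.0]
force: [-0.5, 0.5, 0.6]
gripper_width: 0.003
grasp_force: 0.0
```

```bash
python3 -c "
from h import *
wrist('w2')"
```

```text
3.625 [0.5529 0.0373 0.1543] [-0.001  0.183  0.983 -0.   ] [-0.5  0.5  0.6] 0.003426555558041212
red 0.7 [328. 234.] [0.5549 0.0365 0.128 ] tool units [-0.09  0.    1.05]
yellow 0.85 [444. 188.] [0.5521 0.1181 0.128 ] tool units [1.19 3.01 1.05]
yellow 0.64 [329. 234.] [0.5552 0.0371 0.128 ] tool units [-0.09  0.03  1.05]
green 0.7 [538. 140.] [0.5511 0.1954 0.103 ] tool units [2.34 5.88 2.05]
```

View pics/w2.png

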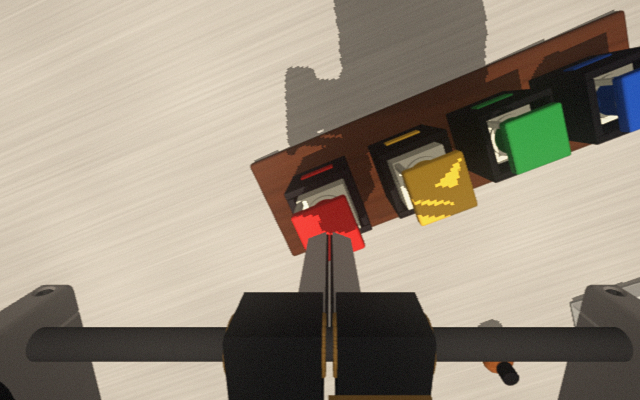

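The closed fingertips sit over the red cap at about (328,234). I'll press now.

Call:
{"fn": "jog_arm", "kwargs": {
  "steps": [
    [0,0,0,0.6,0,0,0],
    [0,0,0,1.1,0,0,0],
    [0,0,0,1.5,0,0,0],
    [0,0,0,1.9,0,0,0],
    [0,0,0,2.2,0,0,0],
    [0,0,0,2.45,0,0,0],
    [0,0,0,2.55,0,0,0],
    [0,0,0,2.55,0,0,0]
  ]
}}

```text
time_s: 4.88
eef_pos: [0.5541, 0.0365, 0.0917]
ee_rot: [-0.0, 0.183, 0.983, -0.0]
force: [-2.0, 1.7, 4.1]
gripper_width: 0.003
grasp_force: 2.1
```

Call:
{"fn": "jog_arm", "kwargs": {
  "steps": [
    [0,0,0,0.08,0,0,0],
    [0,0,0,0.08,0,0,0],
    [0,0,0,0.08,0,0,0]
  ]
}}

```text
time_s: 5.25
eef_pos: [0.5541, 0.0364, 0.0898]
ee_rot: [0.0, 0.183, 0.983, -0.0]
force: [-2.8, 1.8, 4.5]
gripper_width: 0.009
grasp_force: 2.2
```

Call:
{"fn": "jog_arm", "kwargs": {
  "steps": [
    [0,0,0,-0.4,0,0,0],
    [0,0,0,-0.9,0,0,0],
    [0,0,0,-1.8,0,0,0],
    [0,0,0,-2.8,0,0,0],
    [0,0,0,-3.6,0,0,0],
    [0,0,0,-4,0,0,0],
    [0,0,0,-4,0,0,0]
  ]
}}

```text
time_s: 6.12
eef_pos: [0.5544, 0.0364, 0.1903]
ee_rot: [0.001, 0.183, 0.983, 0.0]
force: [-0.2, 0.1, 0.2]
gripper_width: 0.002
grasp_force: 0.0
```

```bash
python3 -c "
from h import *
wrist('w3',dict(H,red=.103))"
```

```text
6.125 [0.5544 0.0364 0.1903] [0.001 0.183 0.983 0.   ] [-0.2  0.1  0.2] 0.0024985906535172145
red 0.68 [329. 203.] [0.5539 0.0375 0.103 ] tool units [0.03 0.03 3.49]
yellow 0.66 [430. 176.] [0.5546 0.1193 0.128 ] tool units [1.19 3.1  2.49]
green 0.84 [510. 132.] [0.5507 0.195  0.103 ] tool units [2.43 5.86 3.49]
blue 0.87 [613.  92.] [0.5496 0.2764 0.103 ] tool units [3.64 8.88 3.49]
```

View pics/w3.png

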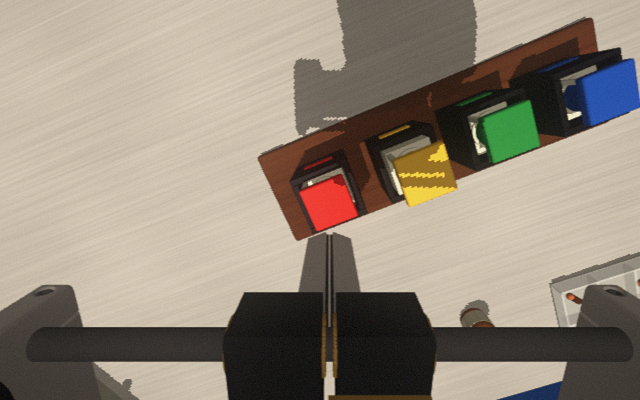

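Red, at (329,203), now sits low in its bay, as green (510,132) and blue do, so it is held. Next I'll go to green at height and then down to just above it.

Call:
{"fn": "jog_arm", "kwargs": {
  "steps": [
    [0,0.5,1.2,0,0,0,0],
    [0,1,2.5,0,0,0,0],
    [0,1.6,3.9,0,0,0,0],
    [0,2.1,5.1,0,0,0,0],
    [0,2.4,5.85,0,0,0,0],
    [0,2.4,5.85,0,0,0,0],
    [0,2.4,5.85,1,0,0,0],
    [0,2.4,5.85,1,0,0,0]
  ]
}}

```text
time_s: 7.38
eef_pos: [0.5503, 0.1927, 0.1635]
ee_rot: [-0.001, 0.184, 0.983, -0.001]
force: [-0.4, 0.4, 0.1]
gripper_width: 0.002
grasp_force: 0.0
```

```bash
python3 -c "
from h import *
wrist('w4',dict(H,red=.103))"
```

```text
7.375 [0.5503 0.1927 0.1635] [-0.001  0.184  0.983 -0.001] [-0.4  0.4  0.1] 0.0016230079611119087
red 0.78 [156. 284.] [0.5552 0.0367 0.103 ] tool units [-2.44 -5.74  2.43]
yellow 0.57 [234. 262.] [0.5517 0.1181 0.128 ] tool units [-1.13 -2.76  1.42]
green 0.8 [337. 214.] [0.5522 0.1986 0.103 ] tool units [0.01 0.25 2.42]
blue 0.65 [434. 174.] [0.549  0.2778 0.103 ] tool units [1.28 3.16 2.41]
```

Red is still held. Pressing green from 0.1635 to about 0.0905 takes 2.92 units down, with a small y correction.

Call:
{"fn": "jog_arm", "kwargs": {
  "steps": [
    [0,0,0.15,0.6,0,0,0],
    [0,0,0.15,1.3,0,0,0],
    [0,0,0.15,1.9,0,0,0],
    [0,0,0.15,2.3,0,0,0],
    [0,0,0.15,2.6,0,0,0],
    [0,0,0.15,2.85,0,0,0],
    [0,0,0.15,2.95,0,0,0],
    [0,0,0.15,2.95,0,0,0]
  ]
}}

```text
time_s: 8.62
eef_pos: [0.5522, 0.1979, 0.091]
ee_rot: [-0.0, 0.183, 0.983, -0.0]
force: [-3.7, -1.6, 4.8]
gripper_width: 0.002
grasp_force: 2.2
```

Call:
{"fn": "jog_arm", "kwargs": {
  "steps": [
    [0,0,0,0.05,0,0,0],
    [0,0,0,0.05,0,0,0]
  ]
}}

```text
time_s: 8.88
eef_pos: [0.5524, 0.198, 0.0899]
ee_rot: [0.0, 0.183, 0.983, 0.0]
force: [-2.5, -2.1, 4.3]
gripper_width: 0.004
grasp_force: 2.2
```

Call:
{"fn": "jog_arm", "kwargs": {
  "steps": [
    [0,0,0,-0.4,0,0,0],
    [0,0,0,-1.2,0,0,0],
    [0,0,0,-2.2,0,0,0],
    [0,0,0,-3.2,0,0,0],
    [0,0,0,-4.2,0,0,0],
    [0,0,0,-4.6,0,0,0],
    [0,0,0,-4.6,0,0,0],
    [0,0,0,-4.6,0,0,0]
  ]
}}

```text
time_s: 9.88
eef_pos: [0.5518, 0.1979, 0.2038]
ee_rot: [-0.0, 0.183, 0.983, -0.0]
force: [-0.7, -0.3, -0.3]
gripper_width: 0.004
grasp_force: 0.0
```

```bash
python3 -c "
from h import *
wrist('w5',dict(H,red=.103,green=.128))"
```

```text
9.875 [0.5518 0.1979 0.2038] [-0.     0.183  0.983 -0.   ] [-0.7 -0.3 -0.3] 0.003830187564426147
red 0.87 [170. 263.] [0.5559 0.0345 0.103 ] tool units [-2.51 -6.03  4.03]
yellow 0.97 [244. 243.] [0.5545 0.1199 0.128 ] tool units [-1.22 -2.87  3.03]
green 0.65 [323. 213.] [0.5538 0.1925 0.128 ] tool units [-0.15 -0.17  3.03]
```

View pics/w5.png

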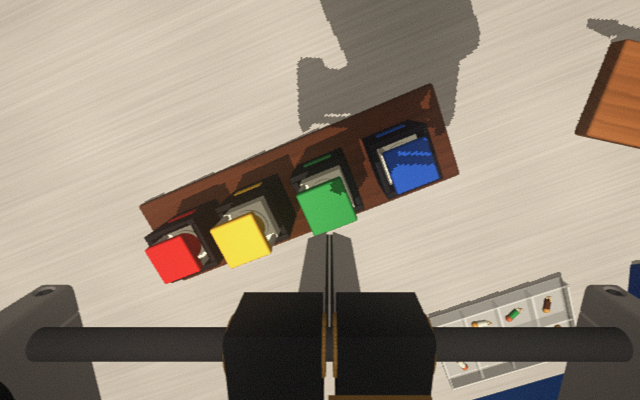

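Green (327,207) looks raised like yellow (241,239), while blue is low. I'll check the heights from the fixed camera.

```bash
python3 -c "
from h import *
im=viewer.snapshot('scene'); locate('scene',dict(H,red=.103,green=.128))
a=cv2.imread('pics/scene1.png')[170:360,290:440]; b=im[170:360,290:440]
cv2.imwrite('pics/cmp.png',cv2.resize(np.hstack([a,b]),None,fx=2.6,fy=2.6,interpolation=2))"
```

```text
scene red 0.64 [331. 204.] [0.5563 0.0352 0.103 ]
scene yellow 0.93 [355. 229.] [0.5514 0.1172 0.128 ]
scene yellow 0.28 [377. 262.] [0.5488 0.191  0.128 ]
scene green 0.96 [377. 264.] [0.5507 0.1938 0.128 ]
scene blue 0.56 [399. 308.] [0.5513 0.2717 0.103 ]
```

View pics/cmp.png

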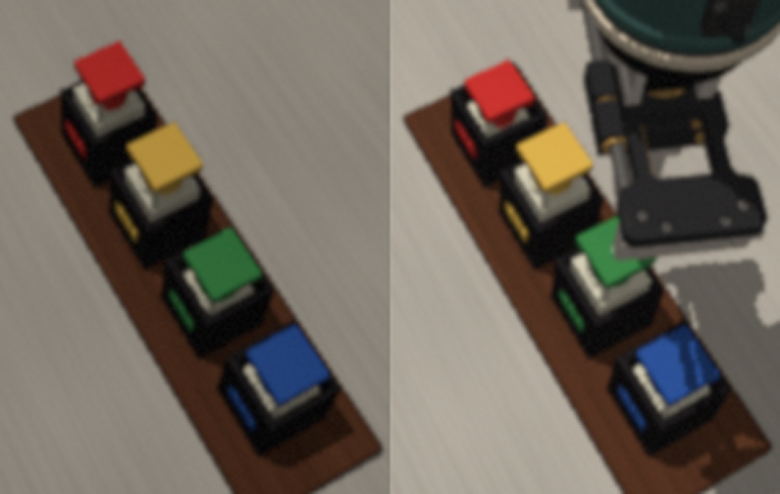

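The before/after crops show red lowered (cap from y≈72 to 92), green raised (cap from y≈265 to 252), and yellow and blue unchanged. The gripper is clear of everything, so I'll hand in.

```bash
python3 -c "
from plant import close_job
print(close_job())"
```

```text
the job is handed in; nothing more can be done
None
```

The red cartridge is pressed down and held by its catch, the green has sprung up ready to use, and the yellow and blue are as they were; the job was handed in at about 10 s with the gripper clear.

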